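# Fit the brass test pin into the collar in the vice

### The job

Take the brass pin from the rack and fit it into the steel collar held in the small vice: the bore is a tight fit, so lean the pin some 10 to 20 degrees and start it edge-first, feeling for the bore, then straighten it up inside and slide it gently down until its foot rests on the vice bed, upright, and let go. Never force or drop the pin, and leave the other pins, the cartridge and the cup standing where they are.

Things in the scene. Friction and masses are not known exactly. Their poses are not given: they have to be found in the camera images.
- brass_pin: the brass-yellow test pin, a plain round rod 20 mm in diameter and 90 mm long with a 1 mm chamfer at its foot, standing upright in a socket of the rack. Origin at the centre of its foot, z along its axis towards the top. About 0.24 kg. Its place in the rack changes; the other pins have the same size
- steel_pin: a bright steel pin, a bystander, a plain round rod 20 mm in diameter and 90 mm long with a 1 mm chamfer at its foot, standing upright in a socket of the rack. Origin at the centre of its foot
- black_pin: a black steel pin, a bystander, a plain round rod 20 mm in diameter and 90 mm long with a 1 mm chamfer at its foot, standing upright in a socket of the rack. Origin at the centre of its foot
- vice: a small dark-steel vice, fixed, 180 mm long with its screw (x, handle at its -x end), 66 mm wide (y; two bolted lugs reach 104 mm). Origin at the centre of its underside, z up; its jaws run along y and close along x. Bed 30 mm above the origin, jaw tops 58 mm. Between the jaws a steel collar is firmly clamped: 40 mm outside, 30 mm high, its flat top face 66 mm above the origin
- jaw_mid (a point): the point over the middle of the jaws, at the height of the collar's top face; axes as the vice's. The collar's upright through bore, 21 mm wide, has its axis at x = 0 here, but along the jaws (y) the collar is clamped anywhere up to 12 mm to either side of this point, differently each time; not measured, to be felt or seen
- vice_bed (a point): the point on the flat vice bed under the middle of the jaws, 36 mm below the collar's top face. A pin that is fully home has passed through the bore and stands on this bed, its top 54 mm above the collar. About 10 N is plenty between the pin and the collar or vice; more than 35 N spoils the pin's ground surface
- rack: a grey plastic pin rack, a fixed block 56 x 190 x 30 mm, its length along its y axis. Origin at the centre of its underside. Three sockets of 22 mm, 15 mm deep, at y = -62, 0 and 62 mm; a pin's foot stands 15 mm above the origin and 75 mm of it stick out
- cartridge: a standing twin adhesive cartridge, two joined tubes (white and blue) 45 mm in diameter, 92 mm wide and 200 mm tall, a bystander. Origin at the centre of its underside
- cup: a white plastic mixing cup 62 mm wide and 55 mm tall, a bystander. Origin at the centre of its underside

How it is judged:
By the outcome, as a careful person would: the job done as asked, in the order asked, and still so for the second after the job is handed in, with the robot touching nothing.
It also fails if it takes over 72 s, if anything falls off the work surface, if the arm or the gripper's body presses on something with over 40 N, if the wrist force passes 120 N, or if a joint passes its speed limit or range.

### The arm

A 6-joint arm with a two-finger parallel gripper is mounted at the origin on the work surface. World frame = base frame: x ahead of the robot, y to its left, z up, the work surface at z = 0. Lengths are in m, angles in rad, forces in N, time in s.
With the tool pointing down it reaches from about 0.4 to 0.825 m from the base axis. Payload 7 kg.
Tool frame: the origin (TCP) lies on the centre line of the jaws, within the pads' length; the fingertips stand 22 mm ahead of it and the grasp point (between the pads) lies 3 mm ahead of it; z points along the fingers, y is the direction in which the jaws open and shut (so a half turn about z gives the same grasp; the last joint's range is limited). The gripper opens to 88 mm and grips with 3 to 60 N. Pads are 19 mm wide; open, the fingers measure 130 mm over their backs; the gripper's body (78 mm by 193 mm) begins 47 mm behind the grasp point.
Start: joints at [-0.947, 0.359, 0.012, 0, -1.224, -0.288], TCP at [0.222, -0.637, 0.249] pointing down, gripper open.
Joint ranges: [-3.07, 3.07], [-1.43, 2.12], [-1.02, 1.25], [-3.03, 1.67], [-3.05, -0], [-3.03, 3.03]. Speed limits (rad/s): [2.39, 2.39, 3.01, 3.14, 3.14, 3.14].

### API

Orientations are given as [roll, pitch, yaw] about the fixed x, y, z axes, in that order (R = Rz(yaw) Ry(pitch) Rx(roll)).
In Python, from station import arm gives the robot as it stands. The module is installed in compiled form; this text tells all that it offers.
- The arm moves only by the tool arm_command, never from a script. Its argument "motion" is a list of rows, each a list of 3 entries, a list of its own where there are three numbers: the shift along the tool's x, y, z in mm, then the turn, a rotation vector about the tool's x, y, z in degrees, then the opening, from 0 (shut) to 1 (fully open). In form: [[[tx, ty, tz], [wx, wy, wz], grip], ...]. A call has 1 to 20 rows; each row shifts and turns the commanded pose from where the row before left it, along the tool's axes as they then stand; what a row does not reach is not made up. A row lasts 1/12 s, in which the tool goes at most 41.7 mm and 7.16 degrees, less where a joint would pass 70% of its speed; a pose out of reach is approached as far as the arm can. A call is refused whole if a number of a shift passes 41.7 or a number of a turn 7.16, either way. A call with a gripper value outside its range is refused whole. The fingers move at their own pace and stop on an object; "newtons" is the grip in N (left out, the last holds). Time passes only in rows, so rows that do not move let the fingers close. It gives the time, the measured TCP pose, the force and the opening at its end, in the units of the state.
- arm.get_state(): the state, without advancing time (a new reading comes with each control period).
- arm.grab_frame(name): name is "scene" or "side" or "wrist"; returns the picture (480x640x3 uint8, red, green, blue); there is no depth.
- arm.camera_info(name): a dict with "fov_y" (degrees; the focal length in pixels is half the picture's height over the tangent of half this angle, whatever the lens; pixels are square), "cx", "cy" (the principal point, pixels), "view" (4x4, takes a point from world to camera coordinates); the wrist camera has in their place "tool_from_camera" (4x4, takes a point from camera to tool coordinates, whose origin is the TCP and whose axes are the flange's). Camera axes: x right, y down, z forward; pixel columns grow to the right and rows downward; lengths in m; the calibration is good to about 2 mm. A picture is of the moment at which its call begins: read the wrist's pose just before it. camera_info takes no time and is no camera call.
- arm.job_done(): hands the job in, once; it reports no verdict.
The state is a dict: "t": time; "q": joint angles; "qd": joint speeds; "joint_efforts": joint torques, N m; "eef_pos": TCP position; "ee_rot": TCP orientation; "force": force on the tool from outside, world axes, zero at the start; "moment": the same for the moment, N m; "width": finger opening in m.
Only numpy, scipy, OpenCV 4.12 (cv2) and the standard library are available. Lean on these libraries where they do the work, as an engineer would, in place of code of your own. Each camera call takes 0.05 s, during which the arm holds its last target. There are 200 camera calls.

## Working session

There is one attempt and no reset: what is moved stays moved. The work goes in short steps, Python scripts to look and compute and a tool call to move; the robot and the scene stay as the last step left them, time stands still between calls to the robot, and variables do not carry over. Pictures are saved under pics/ and viewed, on a budget of 10 in all, crops included, one or two more only if the job needs it, and the job is handed in when it is done.

Besides the shell and the picture viewer there is one more tool, called after "Request:" as name([rows], argument=value, ...), one row to a line, values as JSON. arm_command: Moves the arm, as the interface text tells. Its arguments: {"type":"object","properties":{"motion":{"type":"array","items":{"type":"array"}},"newtons":{"type":"number"}},"required":["motion"]}

```bash
mkdir -p pics; cat > h.py <<'E'
import numpy as np, cv2
from station import arm
from scipy.spatial.transform import Rotation as R
def snap(n,f):
    im=arm.grab_frame(n); cv2.imwrite('pics/'+f,im[:,:,::-1]); return im
def cam(n,st=None):
    c=arm.camera_info(n); f=240/np.tan(np.radians(c['fov_y'])/2)
    if 'view' in c: T=np.linalg.inv(np.array(c['view']))
    else:
        st=st or arm.get_state(); W=np.eye(4); W[:3,:3]=R.from_euler('xyz',st['ee_rot']).as_matrix(); W[:3,3]=st['eef_pos']
        T=W@np.array(c['tool_from_camera'])
    return f,c['cx'],c['cy'],T
def ray(n,u,v,z,st=None):
    f,cx,cy,T=cam(n,st); d=T[:3,:3]@np.array([(u-cx)/f,(v-cy)/f,1]); o=T[:3,3]
    return o+d*(z-o[2])/d[2]
def proj(n,p,st=None):
    f,cx,cy,T=cam(n,st); q=np.linalg.inv(T)@np.append(p,1); return cx+f*q[0]/q[2],cy+f*q[1]/q[2]
E
python3 - <<'E'
from h import *
s=arm.get_state();print(s)
for n in('scene','side','wrist'):
    snap(n,n+'0.png');print(arm.camera_info(n))
E
```

```text
{'t': 0.0, 'q': array([-9.46907794e-01,  3.59434347e-01,  1.10321216e-02, -4.06711832e-04,
       -1.22406935e+00, -2.88149129e-01]), 'qd': array([ 1.06402389e-03,  2.21633879e-03,  2.37657164e-05,  8.75042532e-04,
       -1.32594777e-03, -9.27530708e-04]), 'joint_efforts': array([-2.54631332e-04, -5.82707655e+01,  2.93075985e+01,  6.99760839e+00,
        7.22437195e-03, -1.06453458e-04]), 'eef_pos': array([ 0.22226185, -0.63686618,  0.24757012]), 'ee_rot': array([ 3.13987781e+00, -1.09561748e-04, -2.80599169e+00]), 'force': array([ 0.23107101,  0.23495151, -0.49308247]), 'moment': array([-0.01951671,  0.01379148,  0.00290082]), 'width': 0.08778527061625138}
{'fov_y': 51.46803334602667, 'cx': 330.8863684527182, 'cy': 241.91635584337033, 'view': array([[-0.68758865,  0.72605014, -0.00854672,  0.41966851],
       [ 0.51024093,  0.47477015, -0.71711052, -0.28850604],
       [-0.51660046, -0.49743794, -0.69690707,  1.37320346],
       [ 0.        ,  0.        ,  0.        ,  1.        ]])}
{'fov_y': 53.66704277812836, 'cx': 312.0595148878537, 'cy': 244.15642700955755, 'view': array([[-0.98416814, -0.17713324, -0.00607318,  0.64170704],
       [-0.12270148,  0.70566648, -0.69783893,  0.1298234 ],
       [ 0.12789611, -0.68604565, -0.71622898,  0.82659625],
       [ 0.        ,  0.        ,  0.        ,  1.        ]])}
{'fov_y': 64.7455125365777, 'cx': 318.44655377347414, 'cy': 238.19566964485617, 'tool_from_camera': array([[-1.31996734e-03, -9.66794350e-01, -2.55552232e-01,
         6.82786997e-02],
       [ 9.99998870e-01, -1.46015481e-03,  3.58844719e-04,
        -4.23034662e-05],
       [-7.20074867e-04, -2.55551469e-01,  9.66795184e-01,
        -1.35744597e-01],
       [ 0.00000000e+00,  0.00000000e+00,  0.00000000e+00,
         1.00000000e+00]])}
```

View pics/scene0.png

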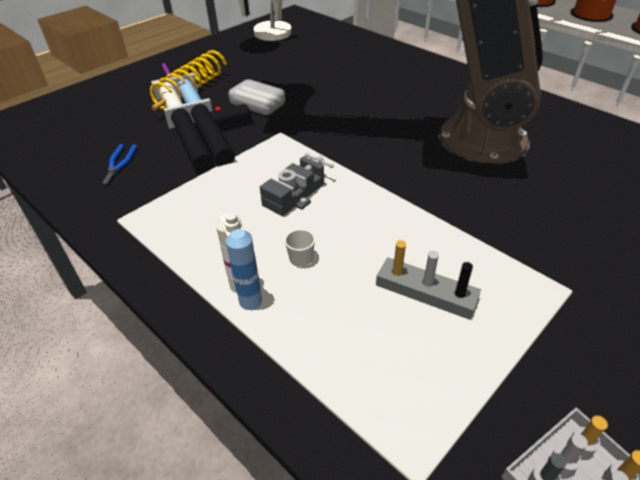

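View pics/side0.png

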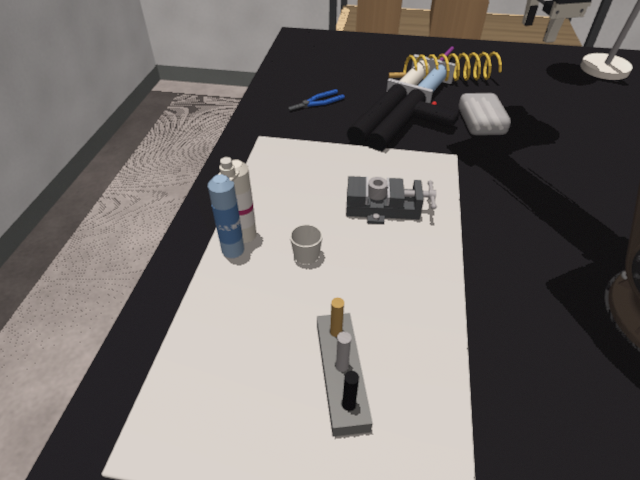

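The brass pin top is at about (338,303) in side and (401,244) in scene. The collar top is at about (378,183) in side and (287,174) in scene. I'll enlarge both.

```bash
python3 - <<'E'
from h import *
a=cv2.imread('pics/side0.png');b=cv2.imread('pics/scene0.png')
def c(i,x,y,w=100,h=75): return cv2.resize(i[y:y+h,x:x+w],(400,300),interpolation=cv2.INTER_CUBIC)
cv2.imwrite('pics/crop.png',np.vstack([np.hstack([c(a,340,155),c(b,245,140)]),np.hstack([c(a,290,280),c(b,370,230)])]))
for n,l in(('side',[((378,183),.066),((338,303),.105),((344,338),.105),((351,376),.105)]),('scene',[((287,174),.066),((401,244),.105),((432,256),.105),((466,266),.105)])):
    for p,z in l: print(n,p,ray(n,*p,z).round(4))
E
```

```text
side (378, 183) [ 0.5486 -0.2041  0.066 ]
side (338, 303) [0.5844 0.1487 0.105 ]
side (344, 338) [0.5672 0.2092 0.105 ]
side (351, 376) [0.5501 0.267  0.105 ]
scene (287, 174) [ 0.5411 -0.2043  0.066 ]
scene (401, 244) [0.5796 0.1515 0.105 ]
scene (432, 256) [0.5661 0.2117 0.105 ]
scene (466, 266) [0.5455 0.2701 0.105 ]
```

View pics/crop.png

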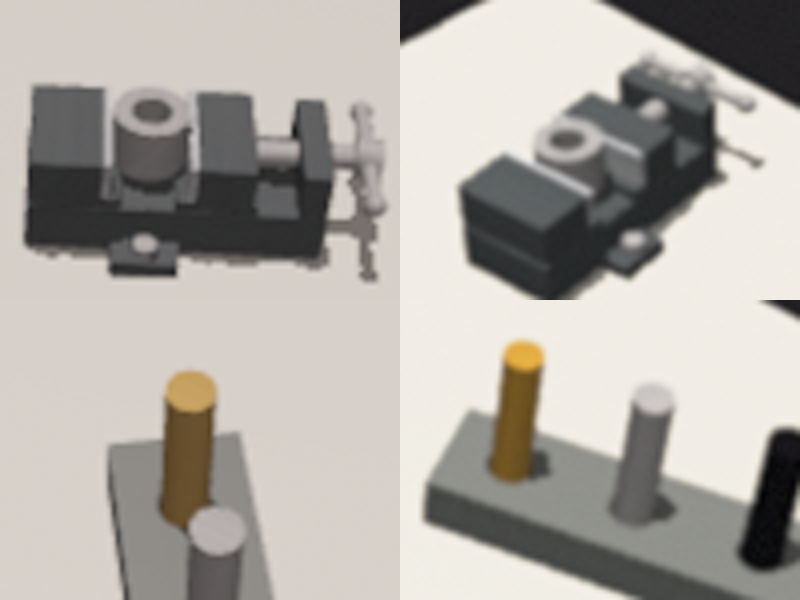

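```bash
python3 - <<'E'
from h import *
a=ray('side',348.25,176.75,.058);b=ray('side',403,178.75,.058);print(a,b,np.degrees(np.arctan2(*(a-b)[1::-1])))
a=ray('side',346.2,216.2,0);b=ray('side',420,218.7,0);print(np.degrees(np.arctan2(*(a-b)[1::-1])))
for n,p,z in(('side',(378.2,182.75),.066),('scene',(287,175.25),.066),('side',(337.75,302.75),.105),('scene',(401,243.75),.105),('side',(306,262),0),('scene',(300,262),0),('side',(240,250),0),('scene',(244,300),0)):print(n,ray(n,*p,z).round(4))
E
```

```text
[ 0.61326293 -0.22490211  0.058     ] [ 0.49740374 -0.23780159  0.058     ] 6.353007964531708
6.941114231593929
side [ 0.5483 -0.205   0.066 ]
scene [ 0.5444 -0.2008  0.066 ]
side [0.5848 0.1483 0.105 ]
scene [0.5791 0.1511 0.105 ]
side [ 0.6674 -0.0186 -0.    ]
scene [ 0.674  -0.0285  0.    ]
side [ 0.8034 -0.0277  0.    ]
scene [ 0.819  -0.0349  0.    ]
```

Request:
arm_command([
  [[0,0,0],[0,0,-7],1],
  [[0,0,0],[0,0,-7],1],
  [[0,0,0],[0,0,-7],1],
  [[0,0,0],[0,0,-7],1],
  [[0,0,0],[0,0,-7],1],
  [[0,0,0],[0,0,-7],1],
  [[0,0,0],[0,0,-7],1],
  [[0,0,0],[0,0,-7],1],
  [[0,0,0],[0,0,-7],1],
  [[0,0,0],[0,0,-7],1],
  [[0,0,0],[0,0,-7],1],
  [[0,0,0],[0,0,-0.4],1],
])

```text
t: 1.15
eef_pos: [0.2224, -0.6371, 0.2482]
ee_rot: [3.141, 0.001, -1.449]
force: [1.4, 0.3, 0.1]
width: 0.0873
```

Request:
arm_command([
  [[-23,-22,3.5],[0,0,0],1],
  [[-23,-22,3.5],[0,0,0],1],
  [[-23,-22,3.5],[0,0,0],1],
  [[-23,-22,3.5],[0,0,0],1],
  [[-23,-22,3.5],[0,0,0],1],
  [[-23,-22,3.5],[0,0,0],1],
  [[-23,-22,3.5],[0,0,0],1],
  [[-23,-22,3.5],[0,0,0],1],
  [[-23,-22,3.5],[0,0,0],1],
  [[-23,-22,3.5],[0,0,0],1],
  [[-23,-22,3.5],[0,0,0],1],
  [[-23,-22,3.5],[0,0,0],1],
  [[-23,-22,3.5],[0,0,0],1],
  [[-23,-22,3.5],[0,0,0],1],
  [[-23,-22,3.5],[0,0,0],1],
  [[-23,-22,3.5],[0,0,0],1],
  [[-23,-22,3.5],[0,0,0],1],
  [[0,0,0],[0,0,0],1],
  [[0,0,0],[0,0,0],1],
])

```text
t: 2.73
eef_pos: [0.5493, -0.2043, 0.1885]
ee_rot: [3.141, 0.0, -1.456]
force: [-0.8, -0.5, -0.5]
width: 0.0877
```

```bash
python3 - <<'E'
from h import *
s=arm.get_state();print(s['t'],s['eef_pos'],np.degrees(s['ee_rot']),s['force'],s['q'])
im=snap('wrist','w1.png')
np.save('w1pose.npy',np.r_[s['eef_pos'],s['ee_rot']])
print(proj('wrist',[.546,-.203,.066]))
E
```

```text
2.7333 [ 0.54927465 -0.20425981  0.18845605] [ 1.79941159e+02  1.34212740e-02 -8.34150565e+01] [-0.75643149 -0.51133193 -0.49656781] [-2.26497724e-02  2.60374059e-01 -2.72735630e-01 -1.05815941e-04
 -1.03873603e+00  1.37632568e-01]
(np.float64(322.1758462036876), np.float64(241.52367787848885))
```

View pics/w1.png

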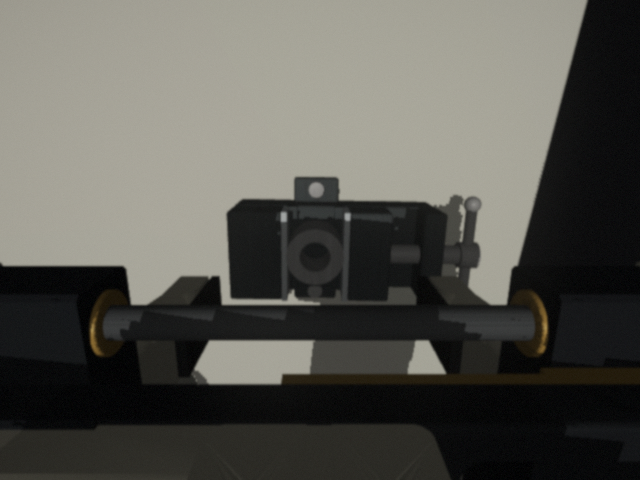

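The bore is at about (315,257). The vice is square to the image within about 1°. I'll use an enlarged, brightened crop for the centre.

```bash
python3 - <<'E'
from h import *
a=cv2.imread('pics/w1.png')[190:310,220:380]
a=cv2.convertScaleAbs(cv2.resize(a,(800,600),interpolation=cv2.INTER_CUBIC),alpha=2,beta=-10)
cv2.imwrite('pics/w1c.png',a)
E
```

```text
(no output)
```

View pics/w1c.png

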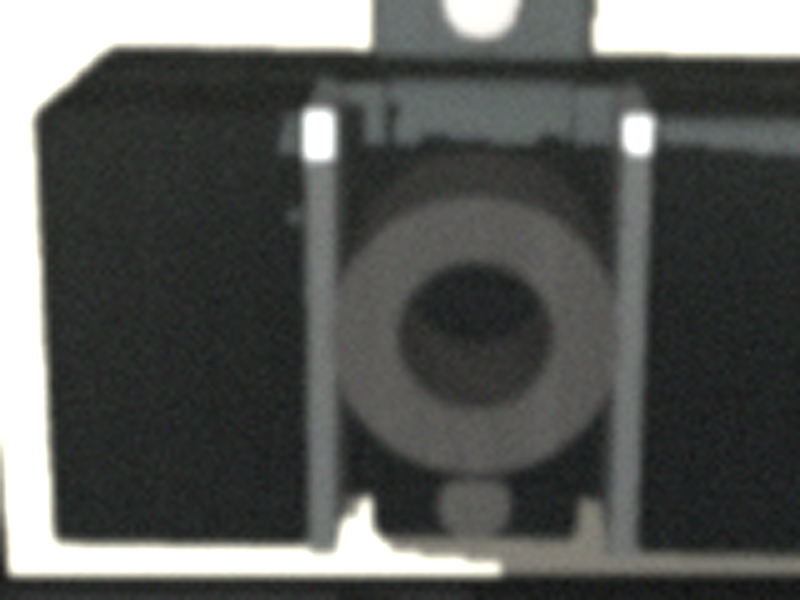

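Request:
arm_command([
  [[-29,-6.1,-3.2],[0,0,0],1],
  [[-29,-6.1,-3.2],[0,0,0],1],
  [[-29,-6.1,-3.2],[0,0,0],1],
  [[-29,-6.1,-3.2],[0,0,0],1],
  [[-29,-6.1,-3.2],[0,0,0],1],
  [[-29,-6.1,-3.2],[0,0,0],1],
  [[-29,-6.1,-3.2],[0,0,0],1],
  [[-29,-6.1,-3.2],[0,0,0],1],
  [[-29,-6.1,-3.2],[0,0,0],1],
  [[-29,-6.1,-3.2],[0,0,0],1],
  [[-29,-6.1,-3.2],[0,0,0],1],
  [[-29,-6.1,-3.2],[0,0,0],1],
  [[0,0,0],[0,0,0],1],
  [[0,0,0],[0,0,0],1],
])

```text
t: 3.95
eef_pos: [0.5812, 0.1487, 0.2276]
ee_rot: [-3.141, 0.0, -1.456]
force: [-1.0, -0.7, 0.7]
width: 0.0876
```

```bash
python3 - <<'E'
from h import *
p=np.load('w1pose.npy');st=dict(eef_pos=p[:3],ee_rot=p[3:])
print('bore',ray('wrist',314.9,256.5,.066,st))
s=arm.get_state();print(s['t'],s['eef_pos'],np.degrees(s['ee_rot']))
im=snap('wrist','w2.png')[:,:,::-1]
hsv=cv2.cvtColor(im,cv2.COLOR_BGR2HSV);print(proj('wrist',[.582,.15,.105]))
cv2.imwrite('pics/w2c.png',cv2.convertScaleAbs(cv2.resize(im[180:330,220:420],(800,600),interpolation=cv2.INTER_CUBIC),alpha=1.8,beta=0))
E
```

```text
bore [ 0.55045837 -0.1905635   0.066     ]
3.95 [0.58115451 0.14872227 0.22758285] [-1.79994558e+02  7.23756395e-03 -8.34096845e+01]
(np.float64(316.9854867249445), np.float64(241.16705205805783))
```

View pics/w2c.png

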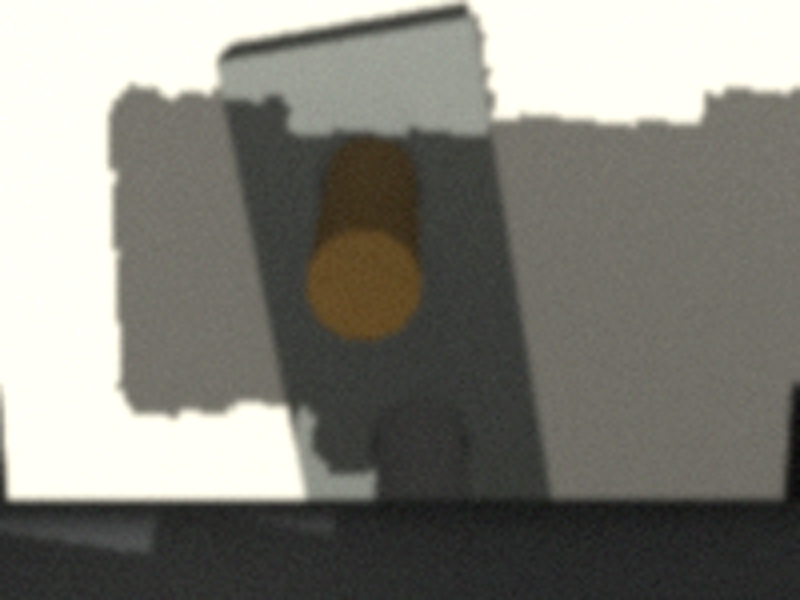

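```bash
python3 - <<'E'
from h import *
print('pin',ray('wrist',310.6,250.9,.105))
for b in ([.5505,-.1906,.066],[.546,-.203,.066]):print(proj('side',b),proj('scene',b))
for b in ([.586,.157,.105],[.582,.150,.105]):print(proj('side',b),proj('scene',b))
E
```

```text
pin [0.58571246 0.15764877 0.105     ]
(np.float64(376.55107863347763), np.float64(186.92389209648618)) (np.float64(288.08130995987534), np.float64(178.25961210406035))
(np.float64(379.21358349002173), np.float64(183.44816929628712)) (np.float64(285.83142754727055), np.float64(175.1761611359803))
(np.float64(336.1806541611974), np.float64(307.16248617084705)) (np.float64(401.21666683326913), np.float64(247.19107699500043))
(np.float64(339.43472522723556), np.float64(303.86888689377025)) (np.float64(399.53903914381067), np.float64(244.27102560055462))
```

```bash
cat >> h.py <<'E'
def tri(obs):
    A=np.zeros((3,3));b=np.zeros(3)
    for n,u,v,st in obs:
        p=ray(n,u,v,0,st);q=ray(n,u,v,.3,st);d=(q-p)/np.linalg.norm(q-p);M=np.eye(3)-np.outer(d,d);A+=M;b+=M@p
    x=np.linalg.solve(A,b);return x,[np.round(np.subtract(proj(n,x,st),(u,v)),1) for n,u,v,st in obs]
E
python3 - <<'E'
from h import *
p=np.load('w1pose.npy');st=dict(eef_pos=p[:3],ee_rot=p[3:])
print(tri([('side',378,182.5,None),('scene',286.8,175,None),('wrist',314.9,256.5,st)]))
print(tri([('side',337.5,302.5,None),('scene',400.8,243.5,None),('wrist',310.6,250.9,arm.get_state())]))
E
```

```text
(array([ 0.55005689, -0.19372912,  0.07446937]), [array([-0.7,  0.3]), array([ 0.2, -0.4]), array([ 1. , -0.6])])
(array([0.58538687, 0.15481808, 0.11328111]), [array([-0.5,  0.2]), array([ 0.1, -0.3]), array([ 0.7, -0.4])])
```

Request:
arm_command([
  [[-5.6,-4.9,0],[0,0,0],1],
  [[0,0,15],[0,0,0],1],
  [[0,0,15],[0,0,0],1],
  [[0,0,15],[0,0,0],1],
  [[0,0,15],[0,0,0],1],
  [[0,0,15],[0,0,0],1],
  [[0,0,15],[0,0,0],1],
  [[0,0,15],[0,0,0],1],
  [[0,0,15],[0,0,0],1],
  [[0,0,11.6],[0,0,0],1],
  [[0,0,0],[0,0,0],1],
  [[0,0,0],[0,0,0],1],
])

```text
t: 5.0
eef_pos: [0.5854, 0.1538, 0.0955]
ee_rot: [3.141, -0.001, -1.456]
force: [-0.6, -0.1, 1.1]
width: 0.0879
```

Request:
arm_command([
  [[0,0,0],[0,0,0],0.4],
  [[0,0,0],[0,0,0],0.3],
  [[0,0,0],[0,0,0],0.25],
  [[0,0,0],[0,0,0],0.2],
  [[0,0,0],[0,0,0],0.15],
  [[0,0,0],[0,0,0],0.1],
  [[0,0,0],[0,0,0],0],
  [[0,0,0],[0,0,0],0],
  [[0,0,0],[0,0,0],0],
  [[0,0,0],[0,0,0],0],
], newtons=40)

```text
t: 5.83
eef_pos: [0.5853, 0.1546, 0.0958]
ee_rot: [3.141, -0.0, -1.455]
force: [0.5, 0.8, -0.0]
width: 0.0265
```

Request:
arm_command([
  [[0,0,0],[0,0,0],0],
  [[0,0,0],[0,0,0],0],
  [[0,0,0],[0,0,0],0],
  [[0,0,0],[0,0,0],0],
])

```text
t: 6.17
eef_pos: [0.5854, 0.1546, 0.0958]
ee_rot: [3.141, -0.0, -1.455]
force: [0.6, -0.3, 0.0]
width: 0.0194
```

Request:
arm_command([
  [[0,0,-3],[0,0,0],0],
  [[0,0,-5],[0,0,0],0],
  [[0,0,-5],[0,0,0],0],
  [[0,0,-8],[0,0,0],0],
  [[0,0,-15],[0,0,0],0],
  [[0,0,-15],[0,0,0],0],
  [[0,0,-15],[0,0,0],0],
  [[0,0,-14],[0,0,0],0],
  [[0,0,0],[0,0,0],0],
])

```text
t: 6.92
eef_pos: [0.5869, 0.1552, 0.1798]
ee_rot: [-3.136, 0.002, -1.454]
force: [0.2, 0.7, -0.8]
width: 0.0191
```

Request:
arm_command([
  [[14.3,3.2,0],[0,0,0],0],
  [[28.5,6.4,0],[0,0,0],0],
  [[28.5,6.4,0],[0,0,0],0],
  [[28.5,6.4,0],[0,0,0],0],
  [[28.5,6.4,0],[0,0,0],0],
  [[28.5,6.4,0],[0,0,0],0],
  [[28.5,6.4,0],[0,0,0],0],
  [[28.5,6.4,0],[0,0,0],0],
  [[28.5,6.4,0],[0,0,0],0],
  [[28.5,6.4,0],[0,0,0],0],
  [[28.5,6.4,0],[0,0,0],0],
  [[28.5,6.4,0],[0,0,0],0],
  [[14.3,3.2,0],[0,0,0],0],
  [[0,0,0],[0,0,0],0],
  [[0,0,0],[0,0,0],0],
  [[0,0,0],[0,0,0],0],
])

```text
t: 8.25
eef_pos: [0.5481, -0.1939, 0.1753]
ee_rot: [3.141, 0.0, -1.455]
force: [-0.2, 1.1, -2.4]
width: 0.0193
```

```bash
python3 - <<'E'
from h import *
f=[]
for i in range(5): s=arm.get_state();f.append(np.r_[s['force'],s['moment']]);a=arm.grab_frame('side')
print(np.mean(f,0),np.std(f,0));s=arm.get_state();print(s['t'],s['eef_pos'],np.degrees(s['ee_rot']),s['width'])
a=snap('side','s3.png')[:,:,::-1];b=snap('scene','c3.png')[:,:,::-1];w=snap('wrist','w3.png')[:,:,::-1]
def c(i,x,y,w=100,h=75): return cv2.convertScaleAbs(cv2.resize(i[y:y+h,x:x+w],(400,300),interpolation=cv2.INTER_CUBIC),alpha=1.5)
cv2.imwrite('pics/m3.png',np.vstack([np.hstack([c(a,330,110),c(b,240,110)]),np.hstack([c(w,220,190,200,150),c(b,370,230)])]))
E
```

```text
[-0.32082771  0.50386984 -2.29157601  0.03698048  0.10457183 -0.01584328] [0.28215695 0.34290122 0.35757319 0.03705786 0.04134954 0.03349131]
8.5 [ 0.54880961 -0.19330804  0.17587347] [-1.79996580e+02  2.65727891e-03 -8.32908664e+01] 0.01949396937467646
```

View pics/m3.png

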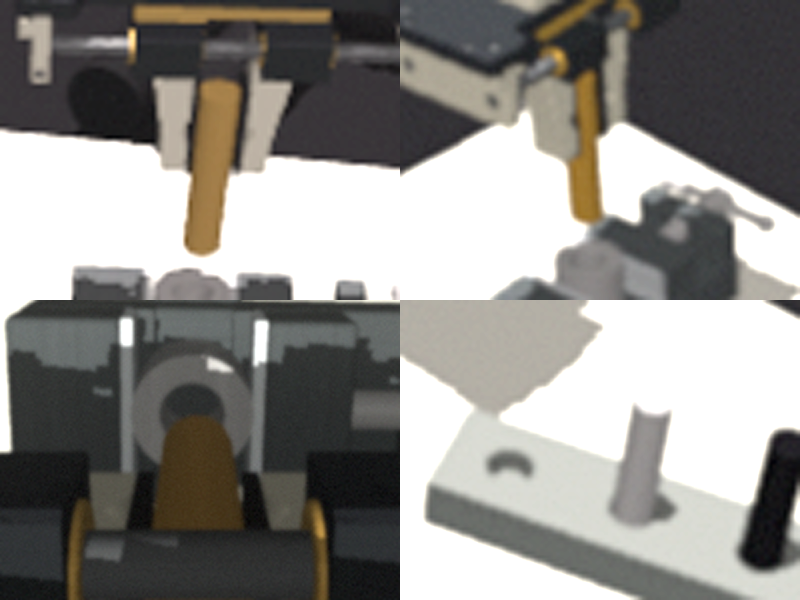

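```bash
python3 - <<'E'
from h import *
s=arm.get_state();Rm=R.from_euler('xyz',s['ee_rot']).as_matrix();P=s['eef_pos']
ft=P+Rm@[0,0,.073]
print('foot',ft,'pix',proj('wrist',ft), 'far edge', proj('wrist',P+Rm@[.01,0,.073]),'bore pred pix',proj('wrist',[.5501,-.1937,.0745]))
b=ray('wrist',315.3,240.8,.0745); print('bore tool',(Rm.T@(b-P))*1e3, b)
print('bore tri tool',(Rm.T@(np.array([.5501,-.1937,.0745])-P))*1e3)
for n in('side','scene'):print(n,proj(n,ft),proj(n,[.5501,-.1937,.0745]))
E
```

```text
foot [ 0.54879726 -0.19360216  0.10291792] pix (np.float64(318.99271398032926), np.float64(260.2018304989675)) far edge (np.float64(318.97610142320724), np.float64(243.57872157889986)) bore pred pix (np.float64(316.9727525319475), np.float64(246.22516192342894))
bore tool [  3.91492953  -2.35625563 101.41818072] [ 0.55159712 -0.19721525  0.0745    ]
bore tri tool [  0.24923947  -1.27872065 101.41808212]
side (np.float64(379.1951476740333), np.float64(171.7166509276497)) (np.float64(377.2490502199471), np.float64(182.76780271163386))
scene (np.float64(286.59226303622614), np.float64(164.06989201783648)) (np.float64(287.0237937921799), np.float64(174.61119877684644))
```

The pin is held upright about 30 mm over the collar. The bore is about 2 mm off along tool −y and about 0 along tool x. I'll lean 15° about the foot, then go to just above the collar.

Request:
arm_command([
  [[0,6.3,0.3],[5,0,0],0],
  [[0,6.3,0.3],[5,0,0],0],
  [[0,6.3,0.3],[5,0,0],0],
  [[0,0.8,6],[0,0,0],0],
  [[0,0.9,6],[0,0,0],0],
  [[0.1,0.8,6],[0,0,0],0],
  [[0.1,0.9,5.9],[0,0,0],0],
  [[0,0,0],[0,0,0],0],
  [[0,0,0],[0,0,0],0],
  [[0,0,0],[0,0,0],0],
])

```text
t: 9.48
eef_pos: [0.5335, -0.196, 0.149]
ee_rot: [-2.881, -0.0, -1.455]
force: [-0.1, 0.2, -2.3]
width: 0.0195
```

```bash
cat >> h.py <<'E'
def rep(L=.072,bore=(.5501,-.1937,.0745),n=4):
    f=[]
    for i in range(n):
        s=arm.get_state();f.append(np.r_[s['force'],s['moment']])
        if i<n-1: arm.grab_frame('side')
    f=np.mean(f,0);Rm=R.from_euler('xyz',s['ee_rot']).as_matrix();ft=s['eef_pos']+Rm@[0,0,L]
    B=R.from_euler('xyz',[np.pi,0,np.radians(-83.4)]).as_matrix()
    print('t',round(s['t'],2),'rot',np.degrees(s['ee_rot']).round(2),'foot-bore toolaxes mm',(B.T@(ft-bore)*1e3).round(2),'F tool',(B.T@f[:3]).round(2),'M',(B.T@f[3:]).round(3),'w',s['width'])
E
python3 - <<'E'
from h import *
rep()
a=snap('side','s4.png')[:,:,::-1];b=snap('scene','c4.png')[:,:,::-1];w=snap('wrist','w4.png')[:,:,::-1]
def c(i,x,y,w=80,h=60,A=1.3): return cv2.convertScaleAbs(cv2.resize(i[y:y+h,x:x+w],(400,300),interpolation=cv2.INTER_CUBIC),alpha=A)
cv2.imwrite('pics/m4.png',np.vstack([np.hstack([c(a,340,145),c(b,250,140)]),np.hstack([c(w,240,190,160,120,2),c(w,0,0,640,480,2)])]))
E
```

```text
t 9.63 rot [-1.6499e+02 -1.0000e-02 -8.3350e+01] foot-bore toolaxes mm [ 0.44 -1.68 -5.47] F tool [-0.21  0.32  2.22] M [-1.187 -0.047  0.002] w 0.01940816103608438
```

View pics/m4.png

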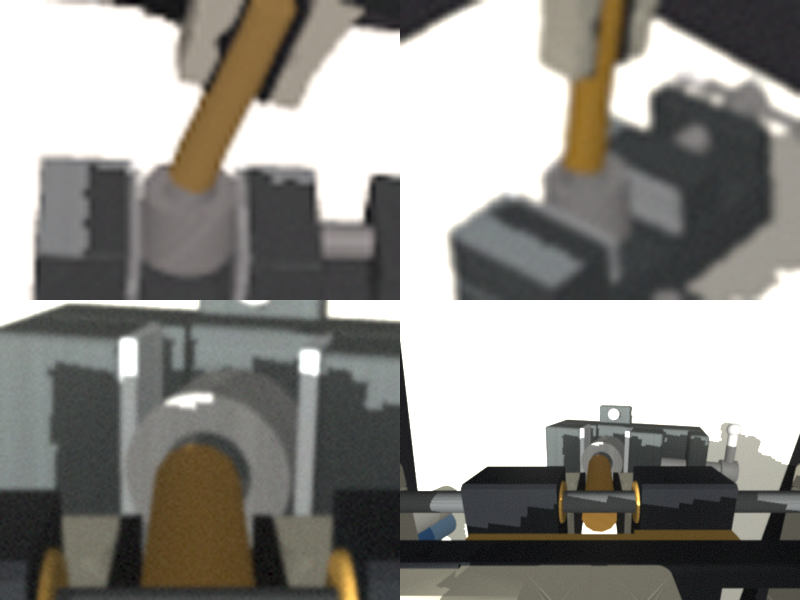

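Foot and collar look lined up (in side, foot centre x≈193 and collar centre x≈191 in crop pixels). I'll descend gently along vertical.

Request:
arm_command([
  [[0,0.26,0.97],[0,0,0],0],
  [[0,0.26,0.97],[0,0,0],0],
  [[0,0.26,0.97],[0,0,0],0],
  [[0,0,0],[0,0,0],0],
  [[0,0,0],[0,0,0],0],
])

```text
t: 10.2
eef_pos: [0.5329, -0.1961, 0.1462]
ee_rot: [-2.88, 0.0, -1.455]
force: [-0.1, -0.5, -2.0]
width: 0.0192
```

Request:
arm_command([
  [[0,0.13,0.48],[0,0,0],0],
  [[0,0.13,0.48],[0,0,0],0],
  [[0,0,0],[0,0,0],0],
])

```text
t: 10.45
eef_pos: [0.5329, -0.1961, 0.1452]
ee_rot: [-2.88, 0.0, -1.455]
force: [-0.9, 0.0, -2.5]
width: 0.019
```

```bash
python3 -c "
from h import *
rep()"
```

```text
t 10.6 rot [-165.      0.    -83.36] foot-bore toolaxes mm [ 0.42 -1.36 -1.31] F tool [0.07 0.05 2.14] M [-1.187 -0.034  0.012] w 0.019004815608928843
```

Request:
arm_command([
  [[0,0.1,0.49],[0,0,0],0],
  [[0,0.1,0.49],[0,0,0],0],
  [[0,0,0],[0,0,0],0],
])

```text
t: 10.85
eef_pos: [0.533, -0.1961, 0.1442]
ee_rot: [-2.88, 0.0, -1.455]
force: [0.3, -0.2, -2.9]
width: 0.0193
```

Request:
arm_command([
  [[0,0.1,0.49],[0,0,0],0],
  [[0,0.1,0.49],[0,0,0],0],
  [[0,0,0],[0,0,0],0],
])

```text
t: 11.1
eef_pos: [0.533, -0.1961, 0.1432]
ee_rot: [-2.88, 0.0, -1.455]
force: [0.1, -1.1, -3.1]
width: 0.0191
```

```bash
python3 -c "
from h import *
rep()"
```

```text
t 11.25 rot [-165.      0.    -83.36] foot-bore toolaxes mm [ 0.4  -1.46  0.69] F tool [ 0.39 -0.19  2.11] M [-1.173 -0.035 -0.008] w 0.01944485362158029
```

Request:
arm_command([
  [[0,0.1,0.49],[0,0,0],0],
  [[0,0.1,0.49],[0,0,0],0],
  [[0,0,0],[0,0,0],0],
])

```text
t: 11.5
eef_pos: [0.5331, -0.1961, 0.1422]
ee_rot: [-2.88, 0.0, -1.455]
force: [0.6, 0.2, -1.7]
width: 0.0193
```

```bash
python3 -c "
from h import *
rep()"
```

```text
t 11.65 rot [-165.      0.    -83.36] foot-bore toolaxes mm [ 0.42 -1.51  1.71] F tool [-0.16 -0.57  2.16] M [-1.173 -0.019 -0.009] w 0.019660788599801502
```

Request:
arm_command([
  [[0,0.1,0.49],[0,0,0],0],
  [[0,0.1,0.49],[0,0,0],0],
  [[0,0,0],[0,0,0],0],
])

```text
t: 11.9
eef_pos: [0.5331, -0.1961, 0.1412]
ee_rot: [-2.88, 0.0, -1.455]
force: [-0.5, 0.2, -2.3]
width: 0.0195
```

```bash
python3 - <<'E'
from h import *
rep()
a=snap('side','s5.png')[:,:,::-1];b=snap('scene','c5.png')[:,:,::-1];w=snap('wrist','w5.png')[:,:,::-1]
def c(i,x,y,w=60,h=45,A=1.3): return cv2.convertScaleAbs(cv2.resize(i[y:y+h,x:x+w],(400,300),interpolation=cv2.INTER_CUBIC),alpha=A)
cv2.imwrite('pics/m5.png',np.hstack([np.vstack([c(a,350,155),c(b,260,150)]),np.vstack([c(w,260,190,120,90,2),c(a,350,155,A=2.5)])]))
E
```

```text
t 12.05 rot [-165.      0.    -83.36] foot-bore toolaxes mm [ 0.4  -1.58  2.71] F tool [-0.01 -0.27  2.11] M [-1.198 -0.026  0.016] w 0.019224450246965844
```

View pics/m5.png

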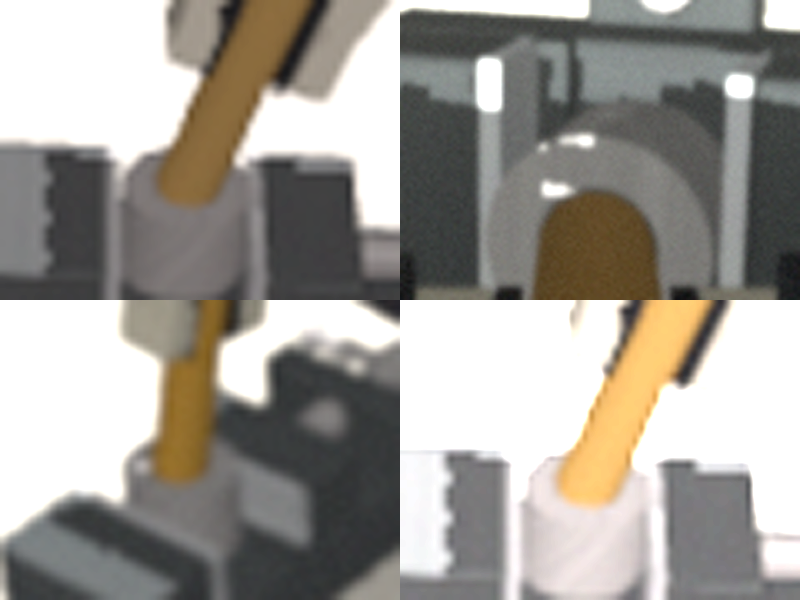

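The low edge appears to be at or inside the bore, concentric in the wrist view, with no contact force yet. I'll keep feeling downward.

Request:
arm_command([
  [[0,0.1,0.49],[0,0,0],0],
  [[0,0.1,0.49],[0,0,0],0],
  [[0,0,0],[0,0,0],0],
])

```text
t: 12.45
eef_pos: [0.5332, -0.1961, 0.1402]
ee_rot: [-2.88, 0.0, -1.455]
force: [0.4, 0.4, -2.3]
width: 0.0194
```

```bash
python3 -c "
from h import *
rep()"
```

```text
t 12.6 rot [-165.     -0.    -83.36] foot-bore toolaxes mm [ 0.41 -1.64  3.73] F tool [ 0.06 -0.13  2.31] M [-1.195 -0.048  0.006] w 0.019191647821288096
```

Request:
arm_command([
  [[0,0.1,0.49],[0,0,0],0],
  [[0,0.1,0.49],[0,0,0],0],
  [[0,0,0],[0,0,0],0],
])

```text
t: 12.85
eef_pos: [0.5334, -0.1961, 0.1393]
ee_rot: [-2.88, -0.0, -1.455]
force: [1.0, 0.3, -2.7]
width: 0.0192
```

```bash
python3 -c "
from h import *
rep()"
```

```text
t 13.0 rot [-164.99   -0.    -83.36] foot-bore toolaxes mm [ 0.43 -1.78  4.66] F tool [-0.38 -0.38  2.79] M [-1.085 -0.011  0.008] w 0.01924161465098022
```

The low edge is well inside and there are first signs of touch. I'll straighten about the foot in small steps.

Request:
arm_command([
  [[0,-1.4,0],[-1.25,0,0],0],
  [[0,-1.4,0],[-1.25,0,0],0],
  [[0,-1.4,0],[-1.25,0,0],0],
  [[0,-1.4,0],[-1.25,0,0],0],
  [[0,0,0],[0,0,0],0],
])

```text
t: 13.42
eef_pos: [0.5395, -0.1954, 0.1407]
ee_rot: [-2.968, -0.0, -1.454]
force: [0.9, -0.1, -1.6]
width: 0.0196
```

```bash
python3 -c "
from h import *
rep()"
```

```text
t 13.57 rot [-1.6996e+02  1.0000e-02 -8.3360e+01] foot-bore toolaxes mm [ 0.33 -1.    4.93] F tool [-0.19 -0.31  2.45] M [-0.699 -0.008  0.024] w 0.019380825660577358
```

Request:
arm_command([
  [[0,-1.45,0],[-1.25,0,0],0],
  [[0,-1.45,0],[-1.25,0,0],0],
  [[0,-1.45,0],[-1.25,0,0],0],
  [[0,-1.45,0],[-1.25,0,0],0],
  [[0,0,0],[0,0,0],0],
])

```text
t: 13.98
eef_pos: [0.5451, -0.1948, 0.1415]
ee_rot: [-3.054, -0.0, -1.455]
force: [1.5, -0.6, -1.8]
width: 0.0193
```

```bash
python3 -c "
from h import *
rep()"
```

```text
t 14.13 rot [-1.7495e+02  1.0000e-02 -8.3370e+01] foot-bore toolaxes mm [ 0.34 -0.34  4.92] F tool [ 0.5  -0.41  2.64] M [-0.3   -0.001  0.014] w 0.01924449051011616
```

Request:
arm_command([
  [[0,-1.5,0],[-1.25,0,0],0],
  [[0,-1.5,0],[-1.25,0,0],0],
  [[0,0,0],[0,0,0],0],
])

```text
t: 14.38
eef_pos: [0.5478, -0.1945, 0.1418]
ee_rot: [-3.098, -0.0, -1.455]
force: [0.2, -1.2, -2.1]
width: 0.0195
```

```bash
python3 -c "
from h import *
rep()"
```

```text
t 14.53 rot [-1.7745e+02  1.0000e-02 -8.3370e+01] foot-bore toolaxes mm [ 0.35 -0.09  4.89] F tool [ 0.34 -0.39  2.4 ] M [-0.204 -0.022  0.002] w 0.01924746247141244
```

Request:
arm_command([
  [[0,-1.5,0],[-1.25,0,0],0],
  [[0,-1.5,0],[-1.25,0,0],0],
  [[0,0,0],[0,0,0],0],
])

```text
t: 14.78
eef_pos: [0.5507, -0.1941, 0.1418]
ee_rot: [3.142, -0.0, -1.455]
force: [1.8, -0.3, -1.6]
width: 0.0193
```

```bash
python3 -c "
from h import *
rep()"
```

```text
t 14.93 rot [-1.7996e+02  2.0000e-02 -8.3370e+01] foot-bore toolaxes mm [0.31 0.12 4.88] F tool [-0.31 -0.43  2.19] M [-0.072 -0.023 -0.024] w 0.019222181395577888
```

Request:
arm_command([
  [[0,0,0.5],[0,0,0],0],
  [[0,0,0.5],[0,0,0],0],
  [[0,0,0],[0,0,0],0],
])

```text
t: 15.18
eef_pos: [0.5501, -0.1941, 0.1407]
ee_rot: [-3.141, 0.0, -1.455]
force: [0.1, 0.6, -2.2]
width: 0.0194
```

```bash
python3 -c "
from h import *
rep()"
```

```text
t 15.33 rot [-179.99    0.    -83.37] foot-bore toolaxes mm [ 0.43 -0.16  5.67] F tool [-0.26 -0.01  2.03] M [-0.114 -0.044  0.026] w 0.01947342766582339
```

No resistance upright and inside the bore. I'll slide down gently.

Request:
arm_command([
  [[0,0,1],[0,0,0],0],
  [[0,0,1],[0,0,0],0],
  [[0,0,1],[0,0,0],0],
  [[0,0,1],[0,0,0],0],
  [[0,0,0],[0,0,0],0],
])

```text
t: 15.75
eef_pos: [0.5502, -0.194, 0.1365]
ee_rot: [3.141, 0.0, -1.455]
force: [-0.4, -0.0, -1.3]
width: 0.0196
```

```bash
python3 -c "
from h import *
rep()"
```

```text
t 15.9 rot [180.    -0.   -83.36] foot-bore toolaxes mm [ 0.45 -0.26  9.78] F tool [0.05 0.22 1.74] M [-0.083 -0.029 -0.019] w 0.018941177421919742
```

Request:
arm_command([
  [[0,0,1],[0,0,0],0],
  [[0,0,1],[0,0,0],0],
  [[0,0,1],[0,0,0],0],
  [[0,0,1],[0,0,0],0],
  [[0,0,0],[0,0,0],0],
])

```text
t: 16.32
eef_pos: [0.5503, -0.1941, 0.1325]
ee_rot: [3.141, 0.0, -1.455]
force: [-0.5, 0.7, -1.4]
width: 0.0196
```

```bash
python3 -c "
from h import *
rep()"
```

```text
t 16.47 rot [180.    -0.   -83.36] foot-bore toolaxes mm [ 0.44 -0.26 13.71] F tool [-0.6  -0.12  2.34] M [-0.108 -0.038 -0.007] w 0.019039764520336348
```

Request:
arm_command([
  [[0,0,1],[0,0,0],0],
  [[0,0,1],[0,0,0],0],
  [[0,0,1],[0,0,0],0],
  [[0,0,1],[0,0,0],0],
  [[0,0,1],[0,0,0],0],
  [[0,0,1],[0,0,0],0],
  [[0,0,1],[0,0,0],0],
  [[0,0,1],[0,0,0],0],
  [[0,0,0],[0,0,0],0],
])

```text
t: 17.22
eef_pos: [0.5503, -0.1941, 0.1245]
ee_rot: [3.141, 0.0, -1.455]
force: [-0.7, 0.1, -2.7]
width: 0.0192
```

```bash
python3 -c "
from h import *
rep()"
```

```text
t 17.37 rot [180.    -0.   -83.36] foot-bore toolaxes mm [ 0.45 -0.29 21.7 ] F tool [-0.07  0.32  2.29] M [-0.078 -0.016  0.007] w 0.01974049862410961
```

Request:
arm_command([
  [[0,0,1],[0,0,0],0],
  [[0,0,1],[0,0,0],0],
  [[0,0,1],[0,0,0],0],
  [[0,0,1],[0,0,0],0],
  [[0,0,1],[0,0,0],0],
  [[0,0,1],[0,0,0],0],
  [[0,0,1],[0,0,0],0],
  [[0,0,1],[0,0,0],0],
  [[0,0,0],[0,0,0],0],
])

```text
t: 18.12
eef_pos: [0.5503, -0.1941, 0.1165]
ee_rot: [3.141, 0.0, -1.455]
force: [0.6, 0.4, -2.5]
width: 0.0193
```

```bash
python3 -c "
from h import *
rep()"
```

```text
t 18.27 rot [-180.     -0.    -83.36] foot-bore toolaxes mm [ 0.46 -0.28 29.71] F tool [-0.34 -0.25  2.39] M [-0.113 -0.02   0.002] w 0.01937177900215331
```

Request:
arm_command([
  [[0,0,1],[0,0,0],0],
  [[0,0,1],[0,0,0],0],
  [[0,0,1],[0,0,0],0],
  [[0,0,1],[0,0,0],0],
  [[0,0,0],[0,0,0],0],
])

```text
t: 18.68
eef_pos: [0.5502, -0.194, 0.1125]
ee_rot: [3.141, 0.0, -1.455]
force: [0.7, 0.7, -2.4]
width: 0.0195
```

Request:
arm_command([
  [[0,0,0.5],[0,0,0],0],
  [[0,0,0.5],[0,0,0],0],
  [[0,0,0],[0,0,0],0],
])

```text
t: 18.93
eef_pos: [0.5503, -0.1941, 0.1117]
ee_rot: [3.141, 0.0, -1.455]
force: [-0.5, 0.2, -3.3]
width: 0.0196
```

```bash
python3 -c "
from h import *
rep()"
```

```text
t 19.08 rot [-180.     -0.    -83.36] foot-bore toolaxes mm [ 0.43 -0.3  34.69] F tool [-0.31  0.28  2.62] M [-0.1   -0.048  0.008] w 0.0191266900266036
```

Request:
arm_command([
  [[0,0,0.5],[0,0,0],0],
  [[0,0,0.5],[0,0,0],0],
  [[0,0,0],[0,0,0],0],
])

```text
t: 19.33
eef_pos: [0.5504, -0.1941, 0.1108]
ee_rot: [-3.142, -0.0, -1.455]
force: [-0.5, -0.1, -2.7]
width: 0.0195
```

```bash
python3 -c "
from h import *
rep()"
```

```text
t 19.48 rot [-179.99   -0.    -83.36] foot-bore toolaxes mm [ 0.46 -0.34 35.65] F tool [-0.06  0.41  1.82] M [-0.065 -0.024 -0.025] w 0.01934780877253321
```

Request:
arm_command([
  [[0,0,0.5],[0,0,0],0],
  [[0,0,0.5],[0,0,0],0],
  [[0,0,0],[0,0,0],0],
])

```text
t: 19.73
eef_pos: [0.5506, -0.1942, 0.1108]
ee_rot: [-3.141, -0.0, -1.455]
force: [-2.0, 0.6, 6.6]
width: 0.0196
```

```bash
python3 -c "
from h import *
rep()"
```

```text
t 19.88 rot [-1.7996e+02 -3.0000e-02 -8.3340e+01] foot-bore toolaxes mm [ 0.58 -0.47 35.74] F tool [-1.45  2.3  -6.43] M [-1.053 -0.619  0.009] w 0.019224262187799317
```

The bed is felt at 35.7 mm depth (36 mm expected), pressing about 9 N. I'll ease off most of it and open.

Request:
arm_command([
  [[0,0,-0.4],[0,0,0],0],
  [[0,0,-0.3],[0,0,0],0],
  [[0,0,0],[0,0,0],0],
])

```text
t: 20.13
eef_pos: [0.5505, -0.1942, 0.1108]
ee_rot: [-3.141, -0.0, -1.455]
force: [-1.9, -0.4, 4.0]
width: 0.0191
```

```bash
python3 -c "
from h import *
rep()"
```

```text
t 20.28 rot [-1.7999e+02 -1.0000e-02 -8.3350e+01] foot-bore toolaxes mm [ 0.52 -0.38 35.74] F tool [-0.76  1.5  -4.11] M [-0.702 -0.361 -0.   ] w 0.019368175150445272
```

Request:
arm_command([
  [[0,0,-0.5],[0,0,0],0],
  [[0,0,-0.5],[0,0,0],0],
  [[0,0,0],[0,0,0],0],
  [[0,0,0],[0,0,0],0],
])

```text
t: 20.62
eef_pos: [0.5502, -0.194, 0.111]
ee_rot: [3.141, 0.0, -1.455]
force: [-0.2, 0.1, -1.7]
width: 0.0193
```

```bash
python3 -c "
from h import *
rep()"
```

```text
t 20.77 rot [ 1.7997e+02  1.0000e-02 -8.3360e+01] foot-bore toolaxes mm [ 0.35 -0.05 35.32] F tool [0.18 0.04 2.47] M [-0.11  -0.046 -0.026] w 0.019399401462620598
```

Request:
arm_command([
  [[0,0,0.3],[0,0,0],0],
  [[0,0,0.3],[0,0,0],0],
  [[0,0,0],[0,0,0],0],
])

```text
t: 21.02
eef_pos: [0.5504, -0.1941, 0.1108]
ee_rot: [3.142, -0.0, -1.455]
force: [0.2, 0.6, -2.0]
width: 0.0194
```

```bash
python3 -c "
from h import *
rep()"
```

```text
t 21.17 rot [180.     0.   -83.36] foot-bore toolaxes mm [ 0.4  -0.22 35.66] F tool [ 0.24 -0.28  2.3 ] M [-0.126 -0.058  0.005] w 0.019290990851222024
```

Now 0.1 mm or less above the bed. One small touch, then release with slow opening.

Request:
arm_command([
  [[0,0,0.3],[0,0,0],0],
  [[0,0,0],[0,0,0],0],
  [[0,0,0],[0,0,0],0],
])

```text
t: 21.42
eef_pos: [0.5504, -0.1941, 0.1108]
ee_rot: [-3.141, -0.0, -1.455]
force: [-0.6, 0.6, 1.5]
width: 0.0194
```

Request:
arm_command([
  [[0,0,0],[0,0,0],0.23],
  [[0,0,0],[0,0,0],0.26],
  [[0,0,0],[0,0,0],0.3],
  [[0,0,0],[0,0,0],0.36],
  [[0,0,0],[0,0,0],0.44],
  [[0,0,0],[0,0,0],0.5],
  [[0,0,0],[0,0,0],0.5],
  [[0,0,0],[0,0,0],0.5],
  [[0,0,0],[0,0,0],0.5],
])

```text
t: 22.17
eef_pos: [0.5504, -0.1941, 0.1106]
ee_rot: [-3.142, -0.0, -1.455]
force: [0.3, 0.7, 0.6]
width: 0.0438
```

Released at a few newtons on the bed. Retreating straight up, then checking.

Request:
arm_command([
  [[0,0,-5],[0,0,0],0.5],
  [[0,0,-10],[0,0,0],0.5],
  [[0,0,-15],[0,0,0],0.5],
  [[0,0,-20],[0,0,0],0.5],
  [[0,0,-20],[0,0,0],0.5],
  [[0,0,-20],[0,0,0],0.5],
  [[0,0,-20],[0,0,0],0.5],
  [[0,0,-20],[0,0,0],0.5],
  [[0,0,0],[0,0,0],0.5],
  [[0,0,0],[0,0,0],0.5],
])

```text
t: 23.0
eef_pos: [0.5511, -0.1941, 0.2429]
ee_rot: [-3.138, -0.001, -1.455]
force: [0.0, 0.6, -1.1]
width: 0.0436
```

```bash
python3 - <<'E'
from h import *
rep(n=2)
a=snap('side','s6.png')[:,:,::-1];b=snap('scene','c6.png')[:,:,::-1];w=snap('wrist','w6.png')[:,:,::-1]
def c(i,x,y,w=80,h=60,A=1.3): return cv2.convertScaleAbs(cv2.resize(i[y:y+h,x:x+w],(400,300),interpolation=cv2.INTER_CUBIC),alpha=A)
cv2.imwrite('pics/m6.png',np.vstack([np.hstack([c(a,340,130),c(b,250,120)]),np.hstack([c(a,150,100,400,300),c(w,0,0,640,480,2)])]))
print('expected top',proj('side',[.5501,-.1937,.1285]),proj('scene',[.5501,-.1937,.1285]))
E
```

```text
t 23.05 rot [-179.91    0.    -83.36] foot-bore toolaxes mm [  0.34  -0.39 -95.02] F tool [0.29 0.18 1.27] M [-0.173 -0.082 -0.001] w 0.04379747763362416
expected top (np.float64(379.77165155329953), np.float64(161.17228461303853)) (np.float64(285.30774633385437), np.float64(154.70416430175777))
```

View pics/m6.png

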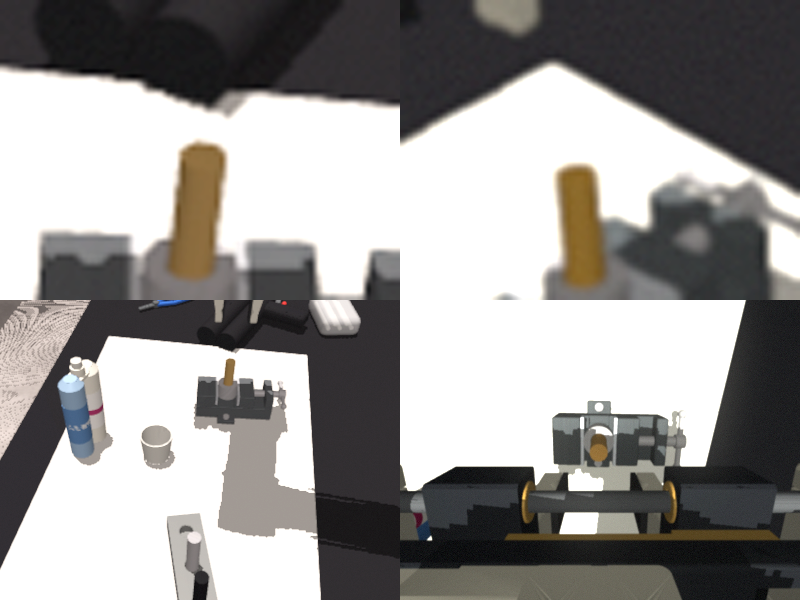

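The pin stands in the collar with its top at (380.8,160.4) in side and (285.4,154.4) in scene. Fully home would put it at (379.8,161.2) and (285.3,154.7). The other objects are undisturbed, so I'm handing in.

```bash
python3 -c "
from h import *
print(arm.job_done(),arm.get_state()['t'])"
```

```text
the job is handed in; nothing more can be done
the job is handed in; nothing more can be done
```

The brass pin is home in the collar, standing upright on the vice bed and released. I handed the job in shortly after 23 s on the robot's clock.

- **How it went:** I took the pin from the rack, leaned it 15° and started it edge-first in the bore. I then straightened it inside and slid it down with almost no contact force.
- **At the bed:** I felt the bed 35.7 mm below the collar top, against 36 mm nominal. The push there peaked at about 9 N. After easing off, I set the pin down again with about 4 N and let go.
- **Last checks:** In the side and scene pictures the pin's top is within about 1 px of where a fully home pin should be. The steel and black pins, the cartridge and the cup stand where they were, and the gripper is about 90 mm clear above the pin.
- **Disagreements:**
  - The first position estimates from different cameras differed by up to 12 mm. The objects sit about 8 mm higher than I first assumed, and triangulating from all three cameras fixed this.
  - While easing the pressure off at the bed I lifted the pin about 0.4 mm, then lowered it back gently before letting go.
  - I viewed 9 pictures, within the budget of 10.

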